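# Clear the sensing pad and press the sunken reset key

## Robot

A 6-joint arm with a two-finger parallel gripper is mounted at the origin on the work surface. World frame = base frame: x ahead of the robot, y to its left, z up, the work surface at z = 0. Lengths are in m, angles in degrees, forces in N, time in s.
With the tool pointing down it reaches from about 0.3 to 0.75 m from the base axis. Payload 8.5 kg.
Tool frame: the origin (TCP) lies at the very end of the fingers, on their centre line; the grasp point (between the pads) lies grasp_offset behind it (grasp_offset is the distance from the TCP to the grasp point, in m); x points along the fingers, z is the direction in which the jaws open and shut, and the axes are right-handed (so a half turn about x gives the same grasp; the last joint's range is limited). The gripper opens to 85 mm and grips with 20 to 120 N. Pads are 22 mm wide; open, the fingers measure 114 mm over their backs; the gripper's body (76 mm by 85 mm) begins 54 mm behind the grasp point. The pads swing forward as they close: fully open they stand 13 mm farther back than shut.
Start: joints at [59.112, 21.807, 74.336, -0, 83.858, -12.336], TCP at [0.175, 0.521, 0.231] pointing down, gripper open.
Joint ranges: [-178.18, 178.18], [-50.72, 133.34], [12.68, 142.11], [-81.47, 261.47], [9.98, 163.14], [-165.26, 165.26]. Speed limits (degrees/s): [136.94, 136.94, 180, 180, 180, 180].

## Interface

Orientations are given as a 3x3 rotation matrix whose columns are the frame's x, y, z axes.
In Python, from rig import observe, get_image, close_job, recognise, grasp_offset gives the robot as it stands.
- The arm moves only by the tool drive_tool, never from a script. Its argument "targets" is a list that holds one entry, the list of rows, each a list of 7 numbers: the shift along the tool's x, y, z in units of 50 mm (1.0 is 50 mm), then the turn, a rotation vector about the tool's x, y, z in rad, then the opening, from -1 (shut) to 1 (fully open), so that 0 is half open. A call has 1 to 5 rows; each row shifts and turns the commanded pose from where the row before left it, along the tool's axes as they then stand; what a row does not reach is not made up. A row lasts 1/10 s, in which the tool goes at most 50 mm and 8.59 degrees, less where a joint would pass 70% of its speed; a pose out of reach is approached as far as the arm can. A call is refused whole if a number of a shift passes 1 or a number of a turn 0.15, either way. A call with a gripper value outside its range is refused whole. The fingers move at their own pace and stop on an object; "force" is the grip in N (left out, the last holds). Time passes only in rows, so rows that do not move let the fingers close. It gives the time, the measured TCP pose, the force and the opening at its end, in the units of the state.
- observe(): the state, without advancing time (a new reading comes with each control period).
- get_image(name): name is "scene" or "side" or "wrist"; returns a dict with "image" (480x640x3 uint8, red, green, blue), "fx", "fy", "cx", "cy" (pixels), "rvec" (rotation vector, rad) and "tvec" (3), from world to camera coordinates, as OpenCV has them. Camera axes: x right, y down, z forward; pixel columns grow to the right and rows downward; lengths in m; the calibration is good to about 2 mm. A picture is of the moment at which its call begins. There is no depth.
- close_job(): hands the job in, once; it reports no verdict.
Trained networks look in a picture, given as the dict that the camera call returned (one of the last four; its "shot" number tells which), for a name from the list of things; names that differ only in an ending like _2 or _b are one class to them, and where a whole thing is asked for, a point or a joint stands for the part that bears it (a point fixed in the world has none). Each returns a list of dicts, best first, with "p" (0 to 1); they miss things now and then, are a little off and sometimes report something else, mostly with a low value. They report only what shows in the picture. A call takes as long as a camera call. They do not tell look-alikes from the thing itself.
- recognise(label, picture): "at" ([column, row] as shares, 0 to 1, of the picture: columns of its width, rows of its height, amid what is visible of it).
The state is a dict: "time_s": time; "q": joint angles; "qvel": joint speeds; "joint_efforts": joint torques, N m; "position": TCP position; "tool_rot": TCP orientation; "ft_force": force on the tool from outside, world axes, zero at the start; "wrist_torque": the same for the moment, N m; "grip_width": finger opening in m.
Only numpy, scipy, OpenCV 4.12 (cv2) and the standard library are available. Lean on these libraries where they do the work, as an engineer would, in place of code of your own. Each camera call takes 0.05 s, during which the arm holds its last target.

## Task

The heel counter can only be reset with its sensing pad empty. With a fingertip, slide the green heel along the table until it is wholly off the round red pad (either side will do), keeping it standing flat: do not lift, carry or tip it. Then reach into the well of the counter unit with the yellow key, press that sunken key all the way down, hold it for about a second and let it come up again; never press the blue key, and leave the other loose things where they are.

Things in the scene. Friction and masses are not known exactly. Their poses are not given: they have to be found in the camera images.
- pad: flat round red sensing pad painted on the table, 120 mm in diameter, 1 mm thick, nothing to bump against; origin at its centre
- green_heel: green wedge-shaped shoe heel block, footprint 74 x 54 mm (its x by y), 50 mm high at its +x end and 30 mm at its -x end, upright sides, loose, about 0.1 to 0.2 kg, standing on the red pad. Origin: centre of its underside, z up. Its y axis points roughly along the table's left-right (within 0.45 rad). At the start the table beside the pad is free for at least 120 mm beyond its edge, to the left and to the right
- yellow_unit: bench counter unit fixed to the table: light grey box 126 mm deep (its x) x 110 mm wide (its y) x 65 mm high, display on top in its +x half (top of the display 69 mm high). Origin: centre of the underside; -x is its front, turned roughly towards the robot. In its top face, 18 mm towards -x from the middle, is a vertical round well, 48 mm in diameter and 38 mm deep, with a yellow key on its floor. It may stand on the left or the right
- blue_unit: same as the yellow unit but with a blue key; the two swap places
- yellow_key_top (a point): centre of the top face of the yellow key, a flat cap 26 mm in diameter, sunken in the middle of the 48 mm well; at rest 22 mm below the rim of the well (43 mm above the table). It moves down with the key
- blue_key_top (a point): centre of the top face of the blue key, a flat cap 26 mm in diameter, sunken in the middle of the 48 mm well; at rest 22 mm below the rim of the well (43 mm above the table). It moves down with the key
- yellow_key (a joint): travel of the yellow key in m: 0 up, 0.006 fully down; a spring brings it back; it starts to move at about 1.5 N and is fully down at about 5 N
- blue_key (a joint): travel of the blue key in m, same as the yellow one; not to be pressed
- pale_heel: pale pink wedge-shaped shoe heel block, footprint 74 x 54 mm (its x by y), 50 mm high at its +x end and 30 mm at its -x end, upright sides, loose, on the right; leave alone. Origin: centre of its underside
- last: white plastic shoe last, 220 mm long (along its x), 66 mm wide, 95 mm high at its +x end, loose, on the left; leave alone. Origin: near the middle of its underside
- jar: glue jar with a red cap, 68 mm in diameter, 95 mm high, loose, on the left; leave alone. Origin: centre of its underside
- hammer: hammer lying on the right, its handle towards -x of its own frame; leave alone. Origin: on its underside
- brush: hand brush lying beyond the counter units; leave alone. Origin: on its underside
- tin: small open aluminium tin, 56 mm in diameter, 55 mm high, between the two counter units; leave alone. Origin: centre of its underside
Things that resemble listed ones, but are neither listed nor needed, are in the scene too. Leave any pink or purple look-alike of the yellow_unit alone.

How it is judged (in metres and radians):
On the way, in this order (a step that is already met when the one before it is completed fails the run):
1. the green heel stands flat, wholly off the red pad, at rest (horizontal distance between green_heel and pad above 0.087 m and height (world z) of green_heel between -0.006 and 0.006 m and angle between green_heel's own z axis and vertical below 0.1 rad and linear speed of green_heel below 0.02 m/s), for 0.2 s.
2. the yellow key is held fully down by the fingers, the heel off the pad (horizontal distance between green_heel and pad above 0.087 m and height (world z) of green_heel between -0.006 and 0.006 m and angle between green_heel's own z axis and vertical below 0.1 rad and value of joint yellow_key above 0.0047 m and contact force between the fingers and yellow_unit above 1 N), for 0.5 s.
At the end, for the whole second after the job is handed in: The green heel stands flat on the table at rest, wholly off the red pad (centre of the heel more than 87 mm from the centre of the pad, measured level); the yellow key has been held fully down (over 4.7 of its 6 mm) for half a second after that and is up again (under 1 mm); the blue key is up (horizontal distance between green_heel and pad above 0.087 m and height (world z) of green_heel between -0.006 and 0.006 m and angle between green_heel's own z axis and vertical below 0.1 rad and linear speed of green_heel below 0.01 m/s and value of joint each of yellow_key, blue_key below 0.001 m); the robot touches nothing.
It fails at once if the green heel is lifted (over 10 mm) or tipped (over 0.35 rad) (height (world z) of green_heel above 0.01 m or angle between green_heel's own z axis and vertical above 0.35 rad).
It fails at once if the yellow key is pressed while the heel is still on the pad (not (horizontal distance between green_heel and pad above 0.087 m) and value of joint yellow_key above 0.003 m).
It fails at once if the blue key is pressed (value of joint blue_key above 0.002 m).
It fails at once if one of the other loose things (pale heel, last, jar, hammer, brush, tin) is moved more than 20 mm (distance of any of pale_heel, last, jar, hammer, brush, tin from where it was at the start of the episode above 0.02 m).
It also fails if it takes over 48 s, if anything falls off the work surface, if the arm or the gripper's body presses on something with over 40 N, if the wrist force passes 120 N, or if a joint passes its speed limit or range.

## Working session

There is one attempt and no reset: what is moved stays moved. The work goes in short steps, Python scripts to look and compute and a tool call to move; the robot and the scene stay as the last step left them, time stands still between calls to the robot, and variables do not carry over. Pictures are saved under pics/ and viewed, and the job is handed in when it is done.

Besides the shell and the picture viewer there is one more tool, called after ">>>" as a command line: name --argument value ..., lists and objects as JSON in quotes. drive_tool: Moves the arm, as the interface text tells. Its arguments: {"type":"object","properties":{"targets":{"type":"array"},"force":{"type":"number"}},"required":["targets"]}

```bash
ls; mkdir -p pics; cat > h.py <<'E'
import numpy as np, cv2
from rig import observe, get_image, recognise, grasp_offset
def save(p,n): cv2.imwrite('pics/'+n+'.png',cv2.cvtColor(p['image'],cv2.COLOR_RGB2BGR))
def ray(p,u,v):
    R=cv2.Rodrigues(np.array(p['rvec'],float))[0];t=np.array(p['tvec'],float).ravel()
    d=R.T@np.array([(u-p['cx'])/p['fx'],(v-p['cy'])/p['fy'],1]); return -R.T@t,d/np.linalg.norm(d)
def onz(p,u,v,z):
    c,d=ray(p,u,v); return c+d*(z-c[2])/d[2]
def tri(a,b):
    A=np.zeros((3,3));B=np.zeros(3)
    for c,d in (a,b):
        M=np.eye(3)-np.outer(d,d);A+=M;B+=M@c
    x=np.linalg.solve(A,B); return x,[np.linalg.norm((np.eye(3)-np.outer(d,d))@(x-c)) for c,d in (a,b)]
def proj(p,X):
    return cv2.projectPoints(np.array(X,float).reshape(-1,3),np.array(p['rvec'],float),np.array(p['tvec'],float),np.array([[p['fx'],0,p['cx']],[0,p['fy'],p['cy']],[0,0,1]],float),None)[0].reshape(-1,2)
E
python3 - <<'E'
from h import *
print(grasp_offset, observe())
P={}
for n in('scene','side','wrist'):
    p=get_image(n);P[n]=p;save(p,n+'0')
    c,d=ray(p,320,240);print(n,c,d,p['fx'])
    for l in('pad','green_heel','yellow_unit','blue_unit','yellow_key_top','blue_key_top','pale_heel','tin','jar','last','hammer','brush'):
        print(l,[(np.round(np.array(r['at'])*[640,480]),round(r['p'],2)) for r in recognise(l,p)[:3]])
E
```

```text
pics
0.0187 {'time_s': 0.0, 'q': array([ 5.91118637e+01,  2.18413444e+01,  7.43869331e+01,  3.84314192e-04,
        8.38584769e+01, -1.23343319e+01]), 'qvel': array([-0.05567861,  0.02573595, -0.01803398,  0.05829029,  0.07336212,
        0.04299665]), 'joint_efforts': array([-1.44878018e-04, -4.48459125e+01, -2.31273329e+01, -2.61041250e-04,
        4.84629898e-03, -1.30899502e-05]), 'position': array([0.17483272, 0.52114748, 0.23069564]), 'tool_rot': array([[-7.83032615e-04, -9.48024909e-01,  3.18195159e-01],
       [-1.29597627e-03,  3.18195951e-01,  9.48024080e-01],
       [-9.99998854e-01,  3.29960399e-04, -1.47777559e-03]]), 'ft_force': array([-0.43987536,  0.11607079, -0.16077226]), 'wrist_torque': array([ 0.03146428, -0.02745148, -0.00739055]), 'grip_width': 0.08535471721169374}
scene [ 1.22797672 -1.1075698   1.06201188] [-0.43607919  0.6715523  -0.59904295] 623.2878724596846
pad [(array([328., 245.]), 0.86)]
green_heel [(array([324., 235.]), 0.93)]
yellow_unit [(array([158., 272.]), 0.83), (array([331., 318.]), 0.67), (array([231., 290.]), 0.58)]
blue_unit [(array([405., 23
[... 615 characters left out ...]
, 0.73), (array([434., 300.]), 0.71)]
blue_unit [(array([363., 202.]), 0.8)]
yellow_key_top [(array([205., 416.]), 0.47), (array([425., 293.]), 0.41)]
blue_key_top []
pale_heel [(array([428., 299.]), 0.66), (array([357., 439.]), 0.62)]
tin [(array([394., 240.]), 0.91)]
jar [(array([336., 159.]), 0.77), (array([422., 220.]), 0.7)]
last [(array([255., 177.]), 0.78)]
hammer [(array([507., 399.]), 0.86)]
brush [(array([419., 220.]), 0.58)]
wrist [0.10988027 0.5435318  0.37445605] [ 0.2479314  -0.09273483 -0.96432892] 393.6723604441045
pad []
green_heel []
yellow_unit []
blue_unit []
yellow_key_top []
blue_key_top []
pale_heel [(array([298., 399.]), 0.64)]
tin []
jar []
last []
hammer []
brush []
```

View pics/scene0.png

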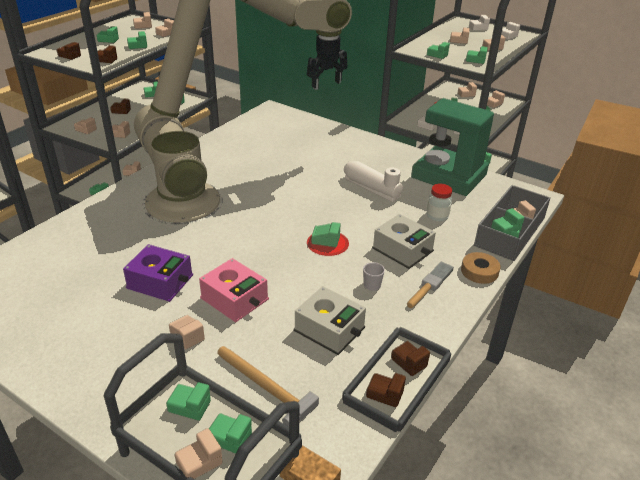

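View pics/side0.png

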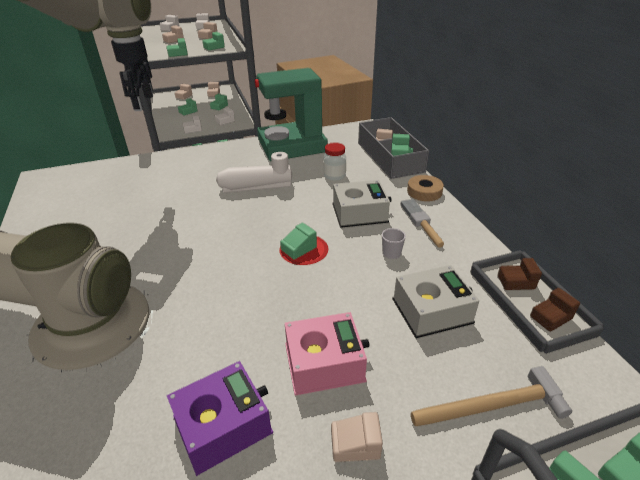

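View pics/wrist0.png

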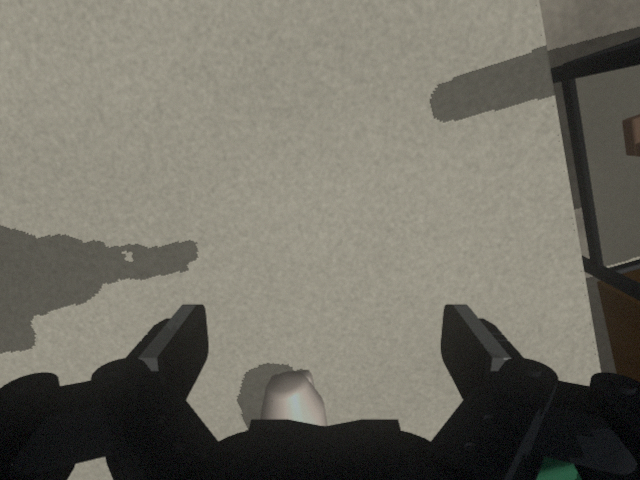

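```bash
python3 - <<'E'
from h import *
P={n:get_image(n) for n in('scene','side')}
for n,p in P.items():
    im=p['image'].astype(int); hsv=cv2.cvtColor(p['image'],cv2.COLOR_RGB2HSV)
    # pad
    m=((hsv[...,0]<8)|(hsv[...,0]>172))&(hsv[...,1]>150)&(hsv[...,2]>90)
    k,l,s,c=cv2.connectedComponentsWithStats(m.astype(np.uint8))
    gx,gy={'scene':(328,245),'side':(303,248)}[n]
    best=[i for i in range(1,k) if abs(c[i][0]-gx)<40 and abs(c[i][1]-gy)<30]
    mm=np.isin(l,best)
    g=((hsv[...,0]>50)&(hsv[...,0]<90)&(hsv[...,1]>80)); 
    g[:, :gx-40]=0;g[:,gx+40:]=0;g[:gy-40]=0;g[gy+30:]=0
    hull=cv2.convexHull(np.argwhere(mm)[:,::-1].astype(np.int32)).reshape(-1,2)
    X=np.array([onz(p,u,v,0.001)[:2] for u,v in hull])
    # circle fit robust with radius .06
    from scipy.optimize import least_squares
    r=least_squares(lambda q:np.hypot(*(X-q).T)-.06,X.mean(0),loss='soft_l1',f_scale=.002)
    print(n,'pad',r.x,np.round(np.abs(r.fun)*1e3,1))
    # yellow key
    y=(hsv[...,0]>22)&(hsv[...,0]<34)&(hsv[...,1]>170)&(hsv[...,2]>120)
    k,l,s,c=cv2.connectedComponentsWithStats(y.astype(np.uint8))
    print('yellow',[(s[i].tolist(),c[i].round(1)) for i in range(1,k) if s[i][4]>8])
    big=cv2.resize(p['image'][gy-40:gy+35,gx-50:gx+50],None,fx=8,fy=8,interpolation=cv2.INTER_CUBIC)
    cv2.imwrite(f'pics/heel_{n}.png',big[...,::-1])
    ux,uy={'scene':(330,318),'side':(435,300)}[n]
    big=cv2.resize(p['image'][uy-45:uy+45,ux-60:ux+60],None,fx=6.5,fy=6.5,interpolation=cv2.INTER_CUBIC)
    cv2.imwrite(f'pics/unit_{n}.png',big[...,::-1])
E
```

```text
scene pad [0.47749762 0.08634202] [0.5 0.9 0.9 1.  0.7 0.1 0.1 0.4 0.8 1.2 3.1 2.3 2.  2.6 3.6 5.9 3.8 3.1
 1.4 1.2]
yellow [([163, 269, 4, 3, 10], array([164.8, 270. ])), ([225, 280, 6, 2, 11], array([227.7, 280.5])), ([235, 288, 4, 4, 14], array([236.7, 289.5])), ([319, 310, 9, 3, 24], array([323.2, 311. ])), ([337, 319, 4, 4, 15], array([338.6, 320.6]))]
side pad [0.47591539 0.08874834] [0.  0.1 0.  0.2 0.1 0.5 0.1 0.8 1.4 2.  1.9 1.9 3.6 4.9 3.3 3.9 2.2 1.4]
yellow []
```

View pics/heel_scene.png

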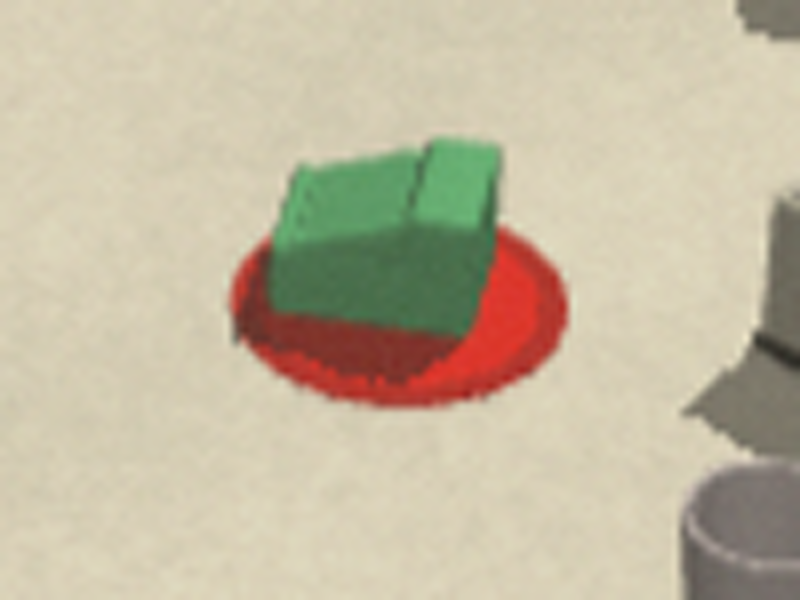

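View pics/heel_side.png

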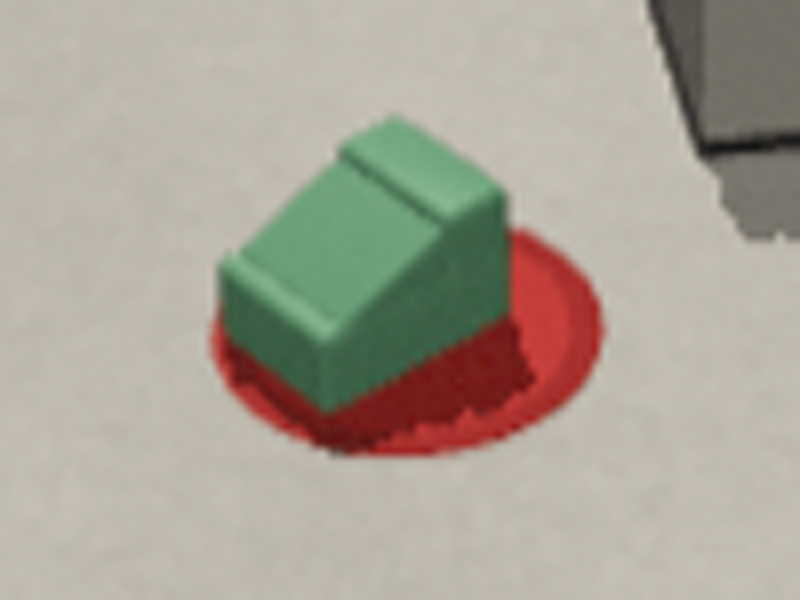

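View pics/unit_scene.png

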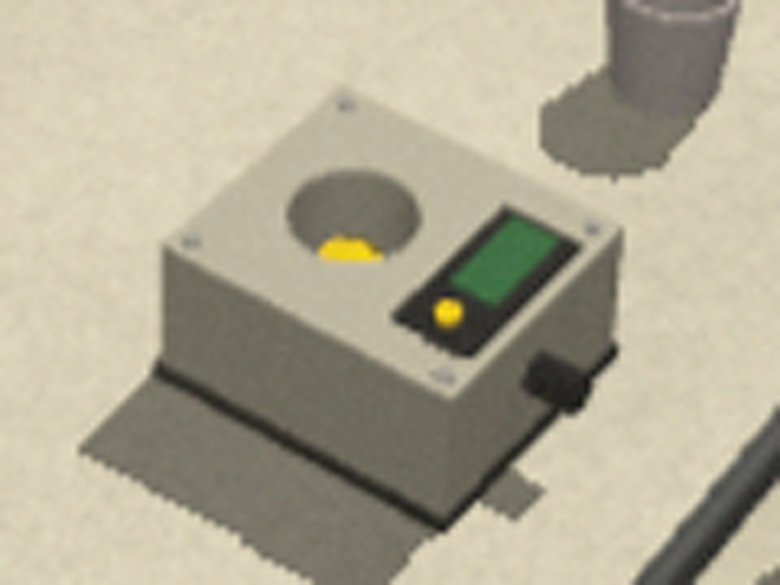

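View pics/unit_side.png

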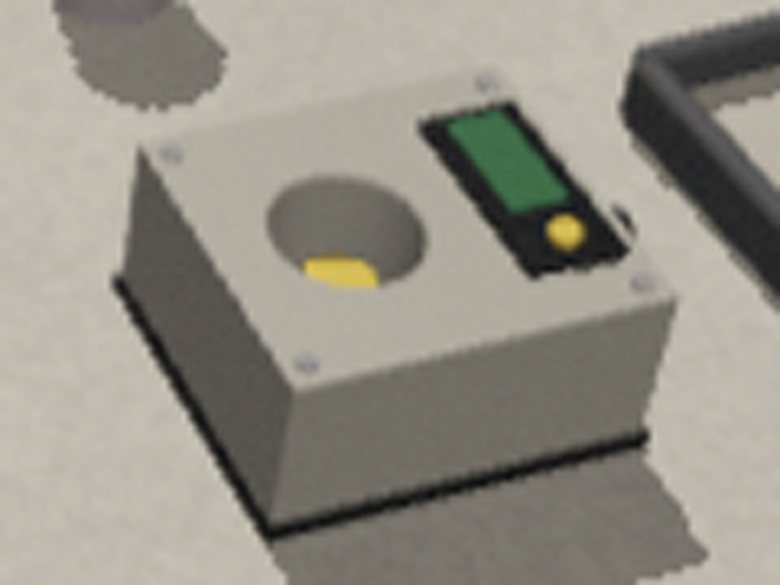

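```bash
python3 - <<'E'
from h import *
from scipy.optimize import least_squares
S=get_image('scene');D=get_image('side')
c=lambda X,Y,o,s:np.array([o[0]+(X+.5)/s-.5,o[1]+(Y+.5)/s-.5])
sh=lambda X,Y:c(X,Y,(278,205),8); dh=lambda X,Y:c(X,Y,(253,208),8)
su=lambda X,Y:c(X,Y,(270,273),6.5); du=lambda X,Y:c(X,Y,(375,255),6.5)
def fit(obs,x0,name):
    def f(q):
        th=q[2];R=np.array([[np.cos(th),-np.sin(th),0],[np.sin(th),np.cos(th),0],[0,0,1]])
        return np.concatenate([proj(p,R@np.array(m)+[q[0],q[1],q[3]])[0]-px for p,px,m in obs])
    r=least_squares(f,x0,loss='soft_l1');print(name,r.x[:3].round(4),'z',r.x[3].round(4),'deg',np.degrees(r.x[2]).round(1));print(f(r.x).reshape(-1,2).round(1).tolist());return r.x
a,b=.037,.027
heel=[(S,sh(270,310),(-a,-b,0)),(S,sh(467,335),(a,-b,0)),(S,sh(277,245),(-a,-b,.03)),(S,sh(493,232),(a,-b,.05)),(S,sh(500,148),(a,b,.05)),(S,sh(297,167),(-a,b,.03)),
(D,dh(325,412),(-a,-b,0)),(D,dh(508,318),(a,-b,0)),(D,dh(222,340),(-a,b,0)),(D,dh(220,258),(-a,b,.03)),(D,dh(325,345),(-a,-b,.03)),(D,dh(508,192),(a,-b,.05)),(D,dh(392,115),(a,b,.05))]
h=fit(heel,[.47,.087,0,0],'heel')
a,b=.063,.055;H=.065
unit=[(S,su(165,242),(-a,-b,H)),(S,su(340,88),(-a,b,H)),(S,su(622,230),(a,b,H)),(S,su(450,398),(a,-b,H)),(S,su(158,372),(-a,-b,0)),(S,su(445,527),(a,-b,0)),(S,su(354,216),(-.018,0,H)),
(D,du(140,150),(-a,b,H)),(D,du(297,388),(-a,-b,H)),(D,du(672,300),(a,-b,H)),(D,du(497,70),(a,b,H)),(D,du(270,535),(-a,-b,0)),(D,du(647,437),(a,-b,0)),(D,du(347,231),(-.018,0,H))]
u=fit(unit,[.6,-.15,0,0],'unit')
th=u[2];k=u[:2]+[-.018*np.cos(th),-.018*np.sin(th)];print('key',k)
print('rim tri',tri(ray(S,*su(354,216)),ray(D,*du(347,231))))
for n,ps,pd in(('tin',(373,276),(394,240)),('jar',(439,201),(336,159)),('bluewell',(397,228),(354,193))):print(n,tri(ray(S,*ps),ray(D,*pd)))
print('last',onz(D,222,185,0.02),onz(D,290,185,.02), onz(S,400,190,.02))
E
```

```text
heel [0.4656 0.0973 0.4113] z -0.0044 deg 23.6
[[0.0, 0.7], [1.2, 1.0], [-0.7, 0.3], [-1.3, -0.5], [0.9, -0.9], [0.5, -0.9], [0.3, 1.5], [0.7, -0.1], [-0.8, -0.0], [-1.4, 0.6], [-0.3, 0.1], [0.4, -0.6], [0.3, -0.6]]
unit [ 0.6705 -0.1952 -0.0325] z -0.0017 deg -1.9
[[-0.5, 0.3], [0.3, -0.6], [0.4, -0.8], [0.3, 0.1], [0.6, 0.2], [-0.2, 0.3], [-0.0, -0.4], [-0.1, -0.8], [-0.2, 0.7], [1.5, -0.2], [-0.1, -0.7], [-0.1, 0.8], [-1.3, 1.3], [0.3, 0.1]]
key [ 0.65247405 -0.19462916]
rim tri (array([ 0.65246102, -0.19398624,  0.06224984]), [np.float64(0.0005301664231990421), np.float64(0.0005301664231992466)])
tin (array([0.67517197, 0.00120629, 0.03517753]), [np.float64(0.0032700091667899056), np.float64(0.003270009166790008)])
jar (array([0.6707625 , 0.39190984, 0.05499139]), [np.float64(0.0014446115799756746), np.float64(0.0014446115799756668)])
bluewell (array([0.64335298, 0.17980267, 0.06791298]), [np.float64(0.0015825645328465016), np.float64(0.0015825645328464977)])
last [0.33195648 0.41963471 0.02      ] [0.51658231 0.354072   0.02      ] [0.52534945 0.42572411 0.02      ]
```

>>> drive_tool --targets '[[[0,0,0,-0.147,0,0,-1],[0,0,0,-0.147,0,0,-1],[0,0,0,-0.147,0,0,-1],[0,0,0,-0.147,0,0,-1],[0,0,0,-0.147,0,0,-1]]]' --force 40

```text
time_s: 2.65
position: [0.1749, 0.5214, 0.2313]
tool_rot: [[-0.0, -0.914, -0.405], [-0.0, -0.405, 0.914], [-1.0, 0.0, 0.0]]
ft_force: [0.5, 0.6, 0.4]
grip_width: 0.0123
```

```bash
cat >> h.py <<'E'
def go(T):
    s=observe();R=s['tool_rot'];d=R.T@(np.array(T)-s['position']);print('t',s['time_s'],'pos',s['position'].round(4),'units',(d/.05).round(2),'F',s['ft_force'].round(1),'w',round(s['grip_width'],4),'z ang',np.degrees(np.arctan2(R[1,2],R[0,2])).round(1),'tilt',R[2].round(3))
E
python3 -c "
from h import *
go([.503,.02,.2])"
```

```text
t 2.65 pos [0.1749 0.5214 0.2313] units [  0.63  -1.93 -11.83] F [0.5 0.6 0.4] w 0.0123 z ang 113.9 tilt [-1.  0.  0.]
```

>>> drive_tool --targets '[[[0,-0.16,-1,0,0,0,-1],[0,-0.16,-1,0,0,0,-1],[0,-0.16,-1,0,0,0,-1],[0,-0.16,-1,0,0,0,-1],[0,-0.16,-1,0,0,0,-1]]]'

```text
time_s: 3.15
position: [0.3105, 0.3092, 0.2315]
tool_rot: [[0.001, -0.916, -0.4], [0.0, -0.4, 0.916], [-1.0, -0.001, 0.0]]
ft_force: [0.4, -0.2, -0.7]
grip_width: -0.0001
```

>>> drive_tool --targets '[[[0.1,-0.16,-1,0,0,0,-1],[0.1,-0.16,-1,0,0,0,-1],[0.1,-0.16,-1,0,0,0,-1],[0.1,-0.16,-1,0,0,0,-1],[0.1,-0.16,-1,0,0,0,-1]]]'

```text
time_s: 3.65
position: [0.4449, 0.0994, 0.2068]
tool_rot: [[0.001, -0.917, -0.399], [0.0, -0.399, 0.917], [-1.0, -0.001, -0.0]]
ft_force: [1.4, 1.7, -0.5]
grip_width: 0.0
```

```bash
python3 -c "
from h import *
go([.503,.02,.2])"
```

```text
t 3.65 pos [0.4449 0.0994 0.2068] units [ 0.14 -0.43 -1.92] F [ 1.4  1.7 -0.5] w 0.0 z ang 113.5 tilt [-1.    -0.001 -0.   ]
```

>>> drive_tool --targets '[[[0,-0.2,-1,0,0,0,-1],[0,-0.2,-0.9,0,0,0,-1],[0,0,0,0,0,0,-1]]]'

```text
time_s: 3.95
position: [0.5024, 0.019, 0.2063]
tool_rot: [[0.001, -0.919, -0.395], [-0.001, -0.395, 0.919], [-1.0, -0.0, -0.001]]
ft_force: [-0.3, 0.5, 0.4]
grip_width: -0.0
```

```bash
python3 -c "
from h import *
go([.503,.02,.012])
p=get_image('wrist');save(p,'wrist1')
q=get_image('side')
print(proj(p,[[.4656,.0973,0],[.477,.087,0],[.503,.02,0]]))
"
```

```text
t 3.95 pos [0.5024 0.019  0.2063] units [ 3.89 -0.02  0.02] F [-0.3  0.5  0.4] w -0.0 z ang 113.3 tilt [-1.    -0.    -0.001]
[[419.64012553 206.97844993]
 [403.72343821 213.97102874]
 [324.26466349 211.16916857]]
```

View pics/wrist1.png

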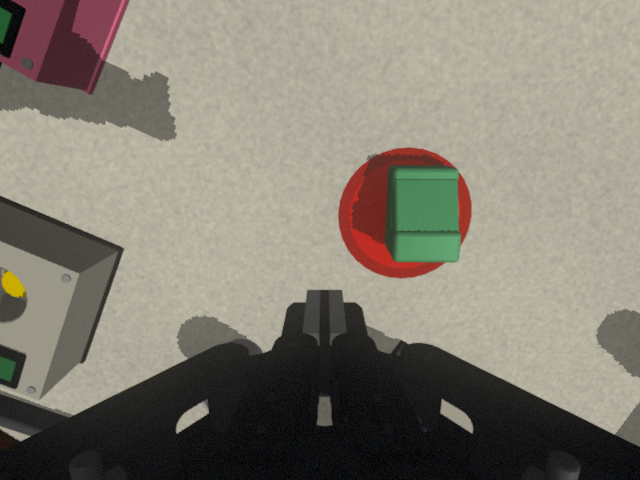

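>>> drive_tool --targets '[[[0.9,0,0,0,0,0,-1],[0.9,0,0,0,0,0,-1],[0.9,0,0,0,0,0,-1],[0.9,0,0,0,0,0,-1],[0.25,0,0,0,0,0,-1]]]'

```text
time_s: 4.55
position: [0.497, 0.0249, 0.0109]
tool_rot: [[-0.006, -0.916, -0.401], [0.001, -0.401, 0.916], [-1.0, 0.005, 0.004]]
ft_force: [0.3, 0.3, 0.9]
grip_width: -0.0003
```

>>> drive_tool --targets '[[[0,0,0.2,0,0,0,-1],[0,0,0.2,0,0,0,-1],[0,0,0.2,0,0,0,-1],[0,0,0,0,0,0,-1]]]'

```text
time_s: 4.95
position: [0.4874, 0.0523, 0.0154]
tool_rot: [[0.002, -0.916, -0.402], [-0.0, -0.402, 0.916], [-1.0, -0.001, -0.001]]
ft_force: [-0.5, -0.6, -0.4]
grip_width: 0.0002
```

```bash
python3 -c "
from h import *
go([.503,.02,.012])
p=get_image('wrist');save(p,'wrist2')
p=get_image('side');save(p,'side2')
"
```

```text
t 4.95 pos [0.4874 0.0523 0.0154] units [ 0.07 -0.03 -0.72] F [-0.5 -0.6 -0.4] w 0.0002 z ang 113.7 tilt [-1.    -0.001 -0.001]
```

View pics/wrist2.png

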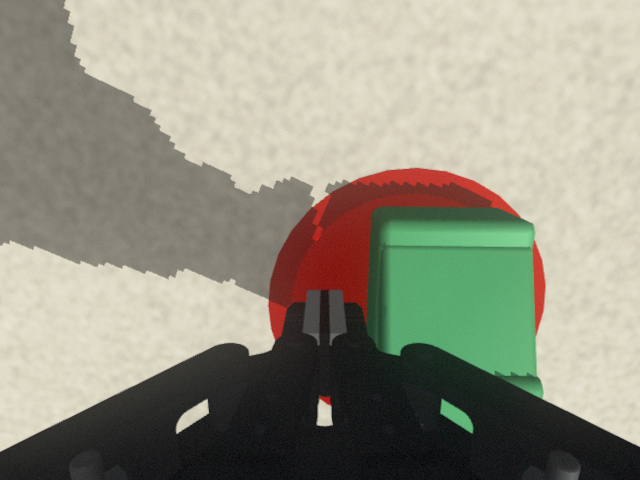

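View pics/side2.png

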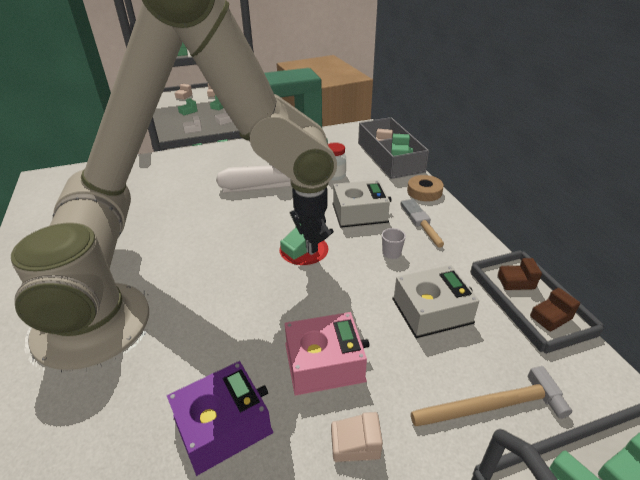

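>>> drive_tool --targets '[[[0,0,0.1,0,0,0,-1],[0,0,0.1,0,0,0,-1],[0,0,0.1,0,0,0,-1],[0,0,0.1,0,0,0,-1],[0,0,0.1,0,0,0,-1]]]'

```text
time_s: 5.55
position: [0.4777, 0.0739, 0.0143]
tool_rot: [[0.0, -0.917, -0.4], [-0.0, -0.4, 0.917], [-1.0, -0.0, -0.0]]
ft_force: [0.3, -1.0, 0.9]
grip_width: 0.0001
```

>>> drive_tool --targets '[[[0,0,0.1,0,0,0,-1],[0,0,0.1,0,0,0,-1],[0,0,0.1,0,0,0,-1],[0,0,0.1,0,0,0,-1],[0,0,0.1,0,0,0,-1]]]'

```text
time_s: 6.05
position: [0.4677, 0.0969, 0.0143]
tool_rot: [[0.0, -0.917, -0.4], [-0.0, -0.4, 0.917], [-1.0, -0.0, -0.0]]
ft_force: [0.7, -0.8, 0.0]
grip_width: 0.0
```

```bash
python3 -c "
from h import *
go([.503,.02,.012])
p=get_image('wrist');save(p,'wrist3')
p=get_image('scene');save(p,'scene3')
"
```

```text
t 6.05 pos [0.4677 0.0969 0.0143] units [ 0.05 -0.03 -1.69] F [ 0.7 -0.8  0. ] w 0.0 z ang 113.6 tilt [-1. -0. -0.]
```

View pics/wrist3.png

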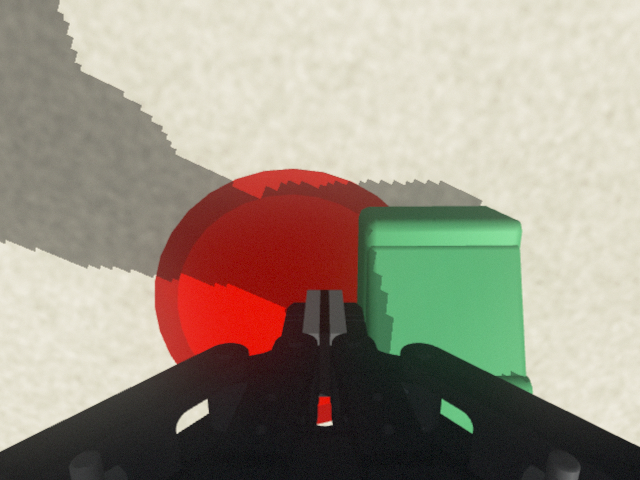

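View pics/scene3.png

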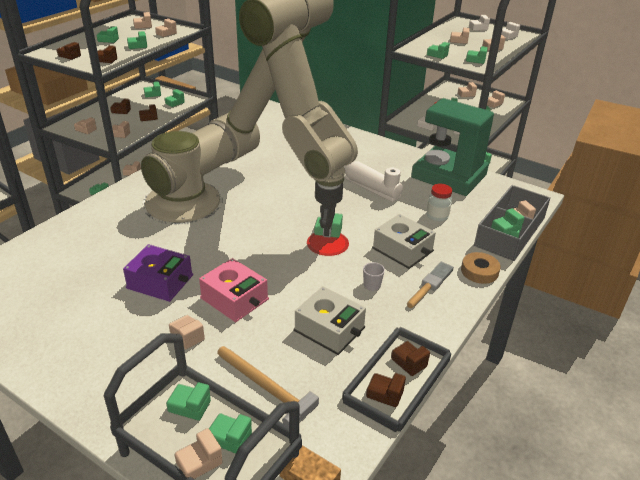

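>>> drive_tool --targets '[[[0,0,0.1,0,0,0,-1],[0,0,0.1,0,0,0,-1],[0,0,0.1,0,0,0,-1],[0,0,0.1,0,0,0,-1],[0,0,0.1,0,0,0,-1]]]'

```text
time_s: 6.65
position: [0.4576, 0.1198, 0.0142]
tool_rot: [[-0.0, -0.917, -0.4], [0.0, -0.4, 0.917], [-1.0, 0.0, 0.0]]
ft_force: [-0.2, -0.7, 0.4]
grip_width: 0.0001
```

>>> drive_tool --targets '[[[0,0,0.1,0,0,0,-1],[0,0,0.1,0,0,0,-1],[0,0,0.1,0,0,0,-1],[0,0,0.1,0,0,0,-1],[0,0,0.1,0,0,0,-1]]]'

```text
time_s: 7.15
position: [0.4477, 0.1427, 0.0143]
tool_rot: [[0.0, -0.917, -0.4], [-0.0, -0.4, 0.917], [-1.0, -0.0, -0.0]]
ft_force: [0.5, -0.1, -0.2]
grip_width: 0.0
```

>>> drive_tool --targets '[[[0,0,0.1,0,0,0,-1],[0,0,0.08,0,0,0,-1],[0,0,0.04,0,0,0,-1],[0,0,0,0,0,0,-1],[0,0,0,0,0,0,-1]]]'

```text
time_s: 7.65
position: [0.4435, 0.1524, 0.0143]
tool_rot: [[-0.0, -0.917, -0.4], [0.0, -0.4, 0.917], [-1.0, -0.0, 0.0]]
ft_force: [0.6, 0.4, -0.1]
grip_width: -0.0001
```

>>> drive_tool --targets '[[[0,0,-0.2,0,0,0,-1],[0,0,-0.6,0,0,0,-1],[0,0,0,0,0,0,-1]]]'

```text
time_s: 7.95
position: [0.4613, 0.1132, 0.0144]
tool_rot: [[0.002, -0.918, -0.397], [-0.0, -0.397, 0.918], [-1.0, -0.001, -0.001]]
ft_force: [0.0, 0.4, 0.4]
grip_width: -0.0
```

```bash
python3 -c "
from h import *
go([.503,.02,.012])
p=get_image('wrist');save(p,'wrist4')
p=get_image('side');save(p,'side4')
"
```

```text
t 7.95 pos [0.4613 0.1132 0.0144] units [ 0.05 -0.03 -2.04] F [0.  0.4 0.4] w -0.0 z ang 113.4 tilt [-1.    -0.001 -0.001]
```

View pics/wrist4.png

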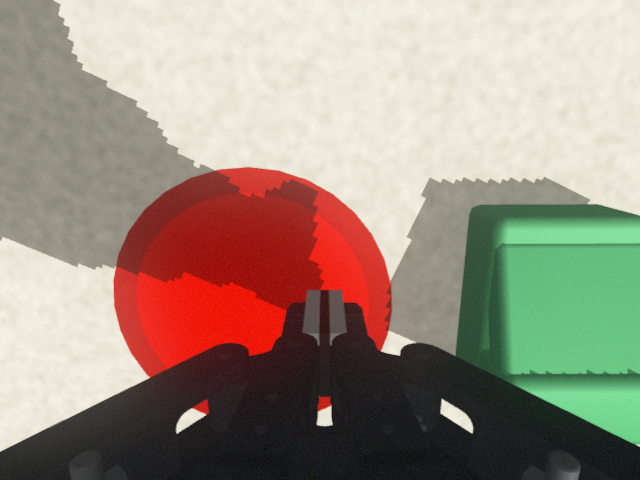

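View pics/side4.png

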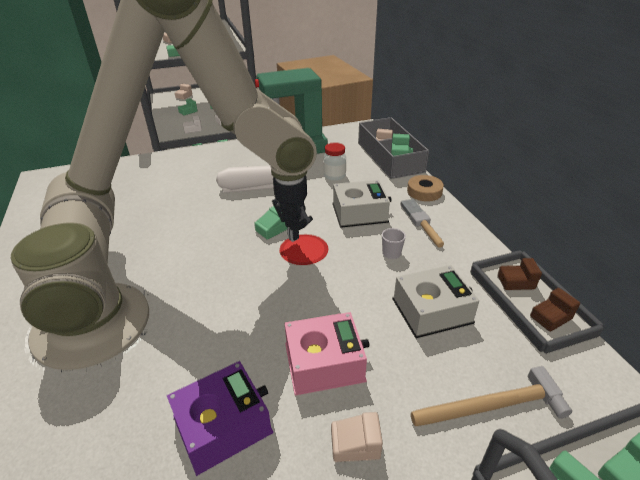

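>>> drive_tool --targets '[[[-0.7,0,0,0,0,0,-1],[-1,0,0,0,0,0,-1],[-1,0,0,0,0,0,-1],[-0.8,0,0,0,0,0,-1],[0,0,0,0,0,0,-1]]]'

```text
time_s: 8.55
position: [0.4611, 0.1163, 0.1941]
tool_rot: [[0.01, -0.916, -0.4], [0.0, -0.4, 0.916], [-1.0, -0.009, -0.004]]
ft_force: [0.1, -0.0, -0.7]
grip_width: -0.0003
```

```bash
python3 -c "
from h import *
go([.6,-.194,.19])
p=get_image('scene');save(p,'scene5')
p=get_image('side');save(p,'side5')
"
```

```text
t 8.55 pos [0.4611 0.1163 0.1941] units [ 0.11 -0.06 -6.8 ] F [ 0.1 -0.  -0.7] w -0.0003 z ang 113.6 tilt [-1.    -0.009 -0.004]
```

View pics/scene5.png

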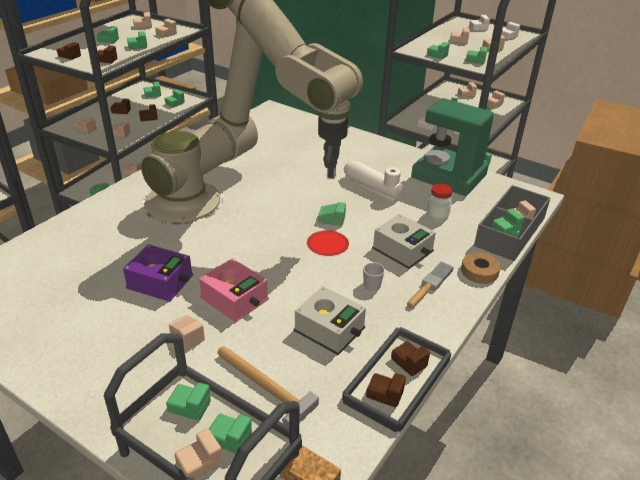

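>>> drive_tool --targets '[[[0,0,-0.9,0,0,0,-1],[0,0,-1,0,0,0,-1],[0,0,-1,0,0,0,-1],[0,0,-1,0,0,0,-1],[0,0,-1,0,0,0,-1]]]'

```text
time_s: 9.15
position: [0.5572, -0.1103, 0.187]
tool_rot: [[-0.004, -0.917, -0.4], [0.002, -0.4, 0.917], [-1.0, 0.003, 0.003]]
ft_force: [0.8, 0.0, 0.4]
grip_width: 0.0
```

>>> drive_tool --targets '[[[0,0,-1,0,0,0,-1],[0,0,-0.8,0,0,0,-1],[0,0,0,0,0,0,-1],[0,0,0,0,0,0,-1]]]'

```text
time_s: 9.55
position: [0.5927, -0.1914, 0.1867]
tool_rot: [[-0.004, -0.917, -0.399], [0.002, -0.399, 0.917], [-1.0, 0.003, 0.004]]
ft_force: [-0.3, 0.4, -0.4]
grip_width: -0.0001
```

```bash
python3 -c "
from h import *
go([.6525,-.194,.12])
p=get_image('wrist');save(p,'wrist6')
print(proj(p,[[.6525,-.194,.043],[.6525,-.194,.065]]))
"
```

```text
t 9.55 pos [ 0.5927 -0.1914  0.1867] units [ 1.33 -1.08 -0.53] F [-0.3  0.4 -0.4] w -0.0001 z ang 113.5 tilt [-1.     0.003  0.004]
[[289.03448984 293.61141169]
 [286.59961598 305.47512518]]
```

View pics/wrist6.png

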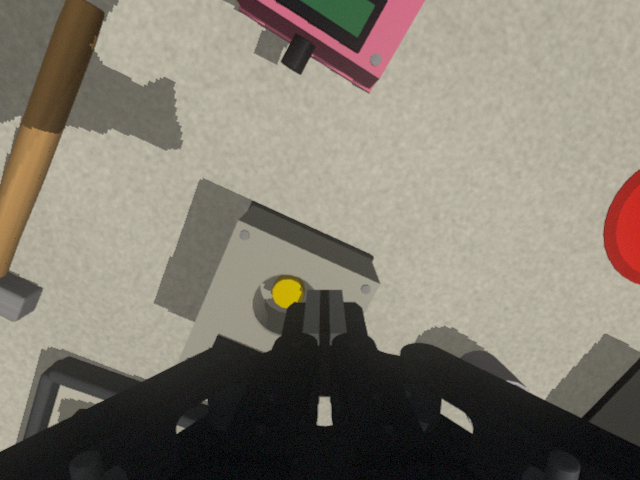

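>>> drive_tool --targets '[[[0.4,-0.5,-0.25,0,0,0,-1],[0.6,-0.58,-0.29,0,0,0,-1],[0,0,0,0,0,0,-1],[0,0,0,0,0,0,-1]]]'

```text
time_s: 10.0
position: [0.6532, -0.1929, 0.1382]
tool_rot: [[-0.002, -0.916, -0.401], [0.001, -0.401, 0.916], [-1.0, 0.002, 0.002]]
ft_force: [0.2, -0.9, 0.0]
grip_width: -0.0
```

```bash
python3 -c "
from h import *
go([.6525,-.1945,.06])
for n in('wrist','side','scene'):
    p=get_image(n);save(p,n+'7')
    s=observe();print(proj(p,[s['position'],[.6525,-.1945,.043],[.6525,-.1945,.065]]).round(1).tolist())
    if n!='wrist': cv2.imwrite(f'pics/c7{n}.png',cv2.resize(p['image'],None,fx=5,fy=5,interpolation=cv2.INTER_CUBIC)[(1000 if n=='side' else 1250):(1600 if n=='side' else 1850),(1750 if n=='side' else 1250):(2550 if n=='side' else 2050),::-1])
"
```

```text
t 10.0 pos [ 0.6532 -0.1929  0.1382] units [ 1.56  0.02 -0.03] F [ 0.2 -0.9  0. ] w -0.0 z ang 113.7 tilt [-1.     0.002  0.002]
[[321.4, 311.9], [320.8, 242.6], [320.6, 252.9]]
[[434.0, 260.3], [426.9, 297.4], [428.4, 289.5]]
[[325.5, 280.3], [323.8, 311.7], [324.1, 304.9]]
```

View pics/wrist7.png

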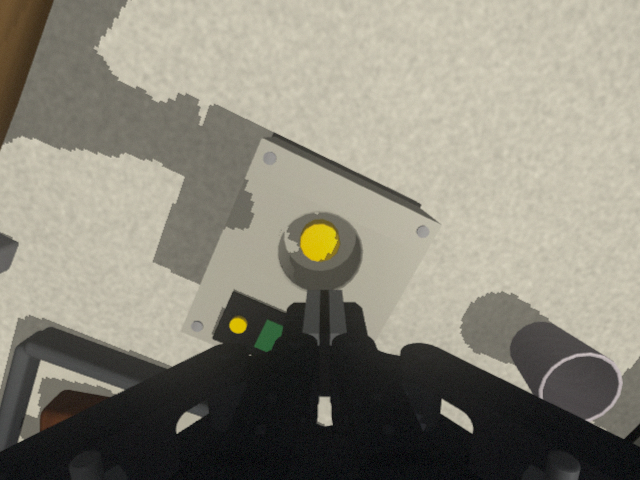

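View pics/c7side.png

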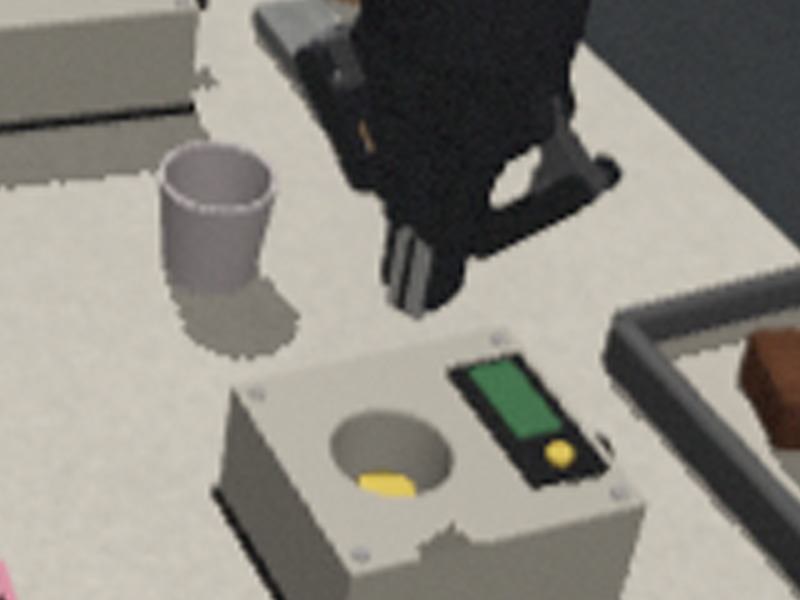

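View pics/c7scene.png

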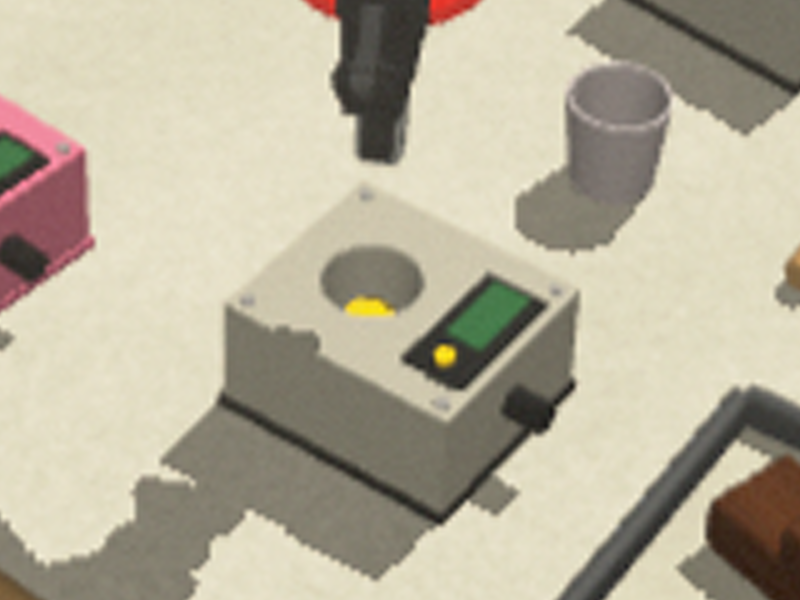

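>>> drive_tool --targets '[[[0.3,0,-0.03,0,0,0,-1],[0.3,0.02,-0.01,0,0,0,-1],[0.3,0,0,0,0,0,-1],[0.2,0,0,0,0,0,-1],[0.1,0,0,0,0,0,-1]]]'

```text
time_s: 10.65
position: [0.6532, -0.1966, 0.0795]
tool_rot: [[0.0, -0.917, -0.4], [-0.0, -0.4, 0.917], [-1.0, -0.0, -0.0]]
ft_force: [0.1, 0.3, 0.3]
grip_width: -0.0005
```

```bash
python3 -c "
from h import *
go([.6525,-.1945,.043])
for n in('wrist','side'):
    p=get_image(n);save(p,n+'8')
    s=observe();print(proj(p,[s['position'],[.6525,-.1945,.043],[.6525,-.1945,.065]]).round(1).tolist())
    if n!='wrist': cv2.imwrite(f'pics/c8{n}.png',cv2.resize(p['image'],None,fx=5,fy=5,interpolation=cv2.INTER_CUBIC)[1000:1600,1750:2550,::-1])
"
```

```text
t 10.65 pos [ 0.6532 -0.1966  0.0795] units [ 0.73 -0.    0.04] F [0.1 0.3 0.3] w -0.0005 z ang 113.6 tilt [-1. -0. -0.]
[[322.8, 309.8], [327.4, 278.1], [327.9, 296.4]]
[[430.3, 284.9], [426.9, 297.4], [428.4, 289.5]]
```

View pics/wrist8.png

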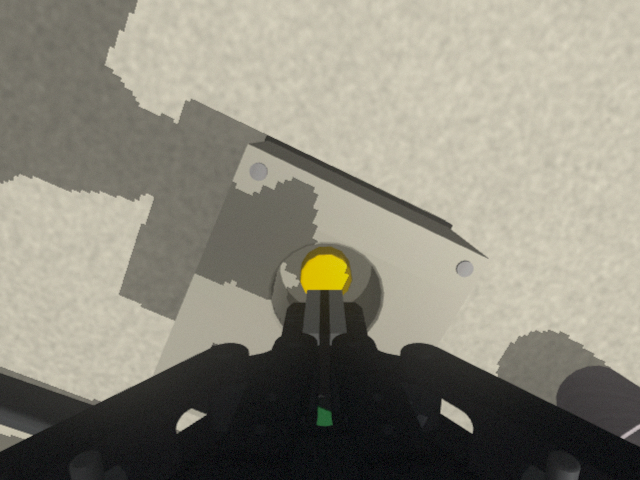

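View pics/c8side.png

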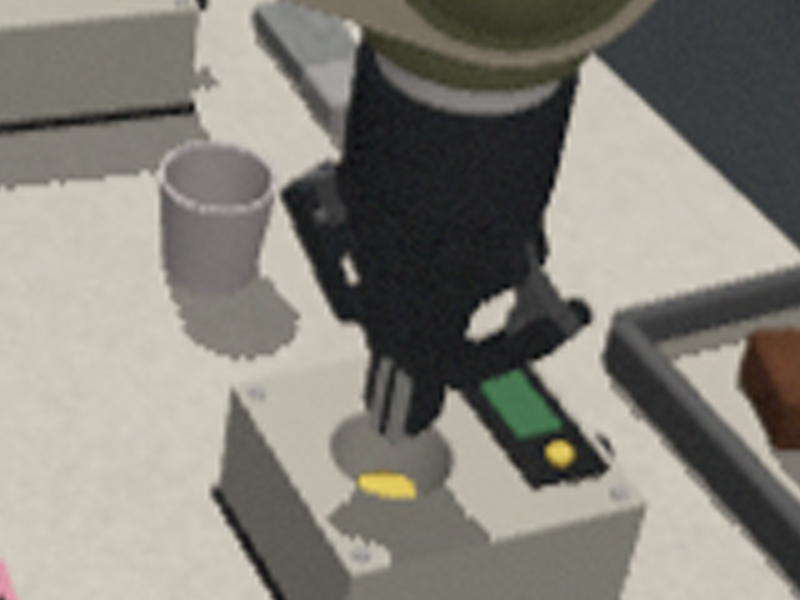

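>>> drive_tool --targets '[[[0.15,0,0.03,0,0,0,-1],[0.15,0,0,0,0,0,-1],[0.15,0,0,0,0,0,-1],[0.1,0,0,0,0,0,-1],[0.08,0,0,0,0,0,-1]]]'

```text
time_s: 11.25
position: [0.6528, -0.1953, 0.0471]
tool_rot: [[-0.0, -0.917, -0.4], [0.0, -0.4, 0.917], [-1.0, 0.0, 0.0]]
ft_force: [0.4, 0.3, -0.1]
grip_width: -0.0002
```

>>> drive_tool --targets '[[[0.04,0,0,0,0,0,-1],[0.04,0,0,0,0,0,-1],[0,0,0,0,0,0,-1]]]'

```text
time_s: 11.55
position: [0.6529, -0.1954, 0.0437]
tool_rot: [[-0.0, -0.917, -0.4], [0.0, -0.4, 0.917], [-1.0, 0.0, 0.0]]
ft_force: [0.7, 0.5, 0.8]
grip_width: 0.0
```

```bash
python3 -c "
from h import *
go([.6525,-.1945,.037])
p=get_image('wrist');save(p,'wrist9')
"
```

```text
t 11.55 pos [ 0.6529 -0.1954  0.0437] units [0.13 0.   0.02] F [0.7 0.5 0.8] w 0.0 z ang 113.6 tilt [-1.  0.  0.]
```

View pics/wrist9.png

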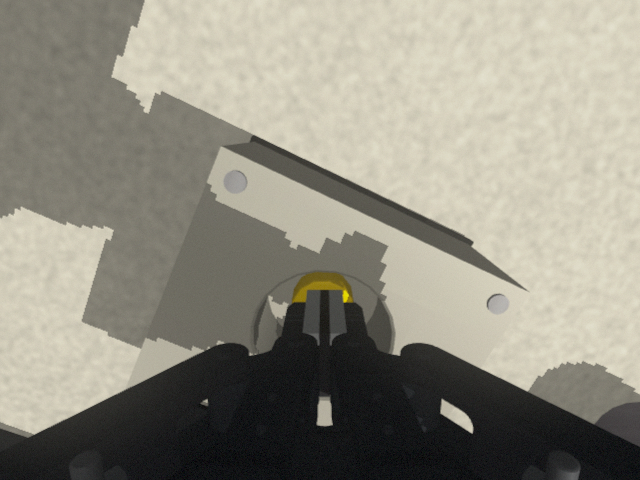

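Centred over the key, about to touch it. Press in small steps.

>>> drive_tool --targets '[[[0.03,0,0,0,0,0,-1],[0.03,0,0,0,0,0,-1],[0.03,0,0,0,0,0,-1],[0.02,0,0,0,0,0,-1],[0,0,0,0,0,0,-1]]]'

```text
time_s: 12.1
position: [0.6532, -0.1955, 0.0385]
tool_rot: [[0.001, -0.917, -0.4], [-0.0, -0.4, 0.917], [-1.0, -0.001, -0.001]]
ft_force: [0.1, -0.1, 4.1]
grip_width: 0.0001
```

>>> drive_tool --targets '[[[0.02,0,0,0,0,0,-1],[0.02,0,0,0,0,0,-1],[0,0,0,0,0,0,-1]]]'

```text
time_s: 12.4
position: [0.6532, -0.1955, 0.037]
tool_rot: [[0.001, -0.917, -0.4], [-0.001, -0.4, 0.917], [-1.0, -0.001, -0.001]]
ft_force: [-0.8, 1.2, 8.5]
grip_width: 0.0001
```

>>> drive_tool --targets '[[[0.02,0,0,0,0,0,-1],[0,0,0,0,0,0,-1],[0,0,0,0,0,0,-1],[0,0,0,0,0,0,-1],[0,0,0,0,0,0,-1]]]'

```text
time_s: 12.9
position: [0.6532, -0.1955, 0.0369]
tool_rot: [[0.001, -0.917, -0.4], [-0.001, -0.4, 0.917], [-1.0, -0.001, -0.001]]
ft_force: [-1.9, 1.2, 14.0]
grip_width: 0.0001
```

>>> drive_tool --targets '[[[0,0,0,0,0,0,-1],[0,0,0,0,0,0,-1],[0,0,0,0,0,0,-1],[0,0,0,0,0,0,-1],[0,0,0,0,0,0,-1]]]'

```text
time_s: 13.4
position: [0.6532, -0.1955, 0.0369]
tool_rot: [[0.001, -0.917, -0.4], [-0.001, -0.4, 0.917], [-1.0, -0.001, -0.001]]
ft_force: [-3.6, 1.1, 13.6]
grip_width: 0.0002
```

>>> drive_tool --targets '[[[-0.1,0,0,0,0,0,-1],[-0.2,0,0,0,0,0,-1],[-0.3,0,0,0,0,0,-1],[-0.5,0,0,0,0,0,-1],[-0.6,0,0,0,0,0,-1]]]'

```text
time_s: 13.9
position: [0.6521, -0.195, 0.1199]
tool_rot: [[-0.003, -0.917, -0.4], [0.002, -0.4, 0.917], [-1.0, 0.002, 0.003]]
ft_force: [0.5, -0.8, -0.4]
grip_width: 0.0001
```

>>> drive_tool --targets '[[[-0.5,0,0,0,0,0,-1],[-0.5,0,0,0,0,0,-1],[0,0,0,0,0,0,-1],[0,0,0,0,0,0,-1]]]'

```text
time_s: 14.3
position: [0.6526, -0.1952, 0.1699]
tool_rot: [[-0.001, -0.917, -0.4], [0.0, -0.4, 0.917], [-1.0, 0.001, 0.001]]
ft_force: [-0.3, -0.0, -0.7]
grip_width: 0.0001
```

```bash
python3 - <<'E'
from h import *
go([.6525,-.1945,.037])
for n in('scene','side','wrist'):
    p=get_image(n);save(p,n+'10')
    hsv=cv2.cvtColor(p['image'],cv2.COLOR_RGB2HSV)
    if n=='wrist':
        print(proj(p,[[.6525,-.1945,.043],[.6525,-.1945,.037]]));continue
    for l in('green_heel','pad'):
        r=recognise(l,p)[0];u,v=np.array(r['at'])*[640,480];print(n,l,r['p'],(u,v),onz(p,u,v,.02 if 'heel' in l else 0))
    if n=='scene': cv2.imwrite('pics/c10.png',cv2.resize(p['image'][190:270,280:380],None,fx=7,fy=7,interpolation=cv2.INTER_CUBIC)[...,::-1])
E
```

```text
t 14.3 pos [ 0.6526 -0.1952  0.1699] units [ 2.66 -0.    0.01] F [-0.3 -0.  -0.7] w 0.0001 z ang 113.6 tilt [-1.     0.001  0.001]Traceback (most recent call last):
  File "<stdin>", line 9, in <module>
IndexError: list index out of range
```

```bash
python3 - <<'E'
from h import *
for n in('side','wrist'):
    p=get_image(n);save(p,n+'10')
    if n=='wrist':
        print(proj(p,[[.6525,-.1945,.043],[.6525,-.1945,.037]]).round(1));continue
    print(proj(p,[[.477,.087,0],[.426,.19,0],[.426,.19,.03]]).round(1))
    for l in('green_heel','pad'):
        for r in recognise(l,p)[:2]:
            u,v=np.array(r['at'])*[640,480];print(n,l,r['p'],(u,v),onz(p,u,v,.02 if 'heel' in l else 0))
    cv2.imwrite('pics/c10.png',cv2.resize(p['image'][180:270,235:345],None,fx=7,fy=6.5,interpolation=cv2.INTER_CUBIC)[...,::-1])
E
```

```text
[[303.8 248.8]
 [273.4 229.1]
 [272.5 219.6]]
side green_heel 0.55 (np.float64(270.784), np.float64(222.096)) [0.42192692 0.19479355 0.02      ]
side pad 0.65 (np.float64(305.088), np.float64(249.12)) [0.47951476 0.08477525 0.        ]
side pad 0.3 (np.float64(505.984), np.float64(399.696)) [ 0.68677932 -0.42136462  0.        ]
[[323.8 232.7]
 [323.7 230.7]]
```

View pics/side10.png

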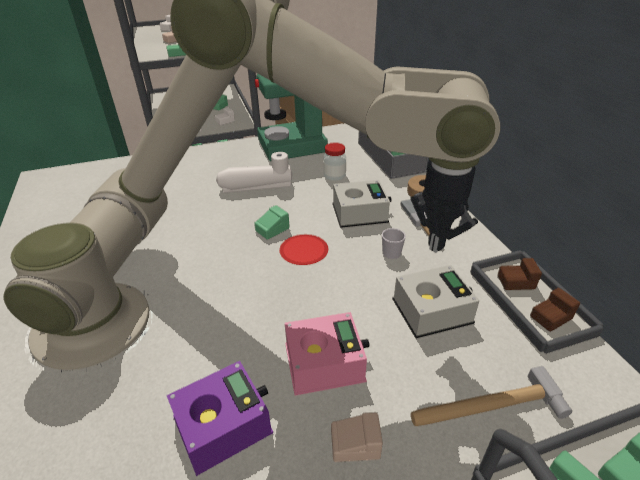

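View pics/wrist10.png

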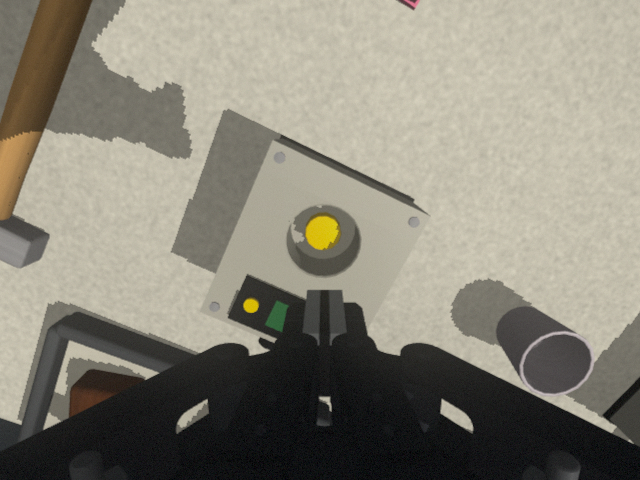

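View pics/c10.png

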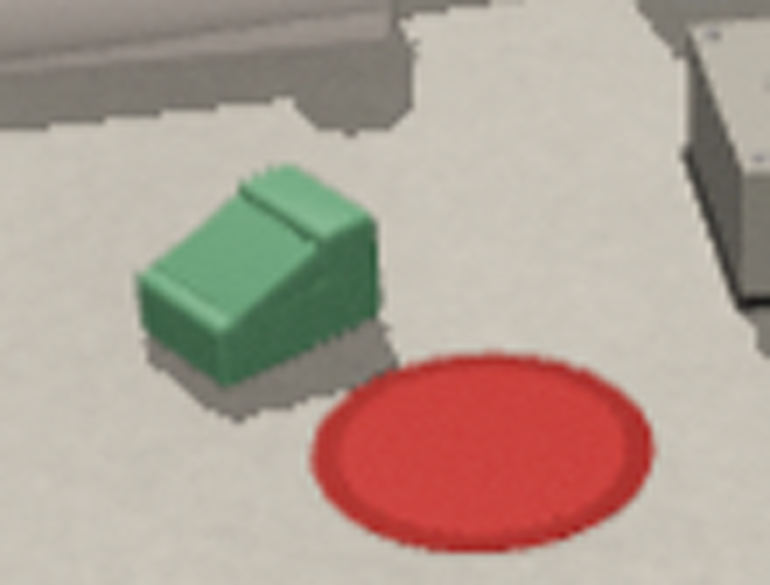

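The heel stands flat and clear of the pad, with its centre about 0.11–0.12 m from the pad's centre. The key is back up at pixel (322, 232), and the arm touches nothing, so I'm handing in.

```bash
python3 -c "
from rig import close_job
print(close_job())"
```

```text
the job is handed in; nothing more can be done
None
```

I slid the green heel to the left with the shut fingertips until it was off the red pad, and it stayed standing flat. I then pressed the yellow key in the right-hand grey unit and let it come up again.

- **Heel:** in the last side image the heel stands upright and clear of the pad. Its centre is about 0.115 m from the pad's centre by the push geometry and 0.124 m by the recogniser, against the 0.087 m needed. The recogniser found nothing in the last scene picture, which I did not view, so the final position rests on the side view alone.
- **Key press:** the key was held at the bottom for about 1.0 s with 8 to 14 N on the wrist. The fingertip stood at 36.9 mm, which matches 6 mm of travel from the 43 mm rest height.
- **Key release:** the last wrist image shows the key at pixel (322, 232), against (324, 233) predicted for it fully up. Up and fully down differ by only 2 pixels there, so the image agrees with it being up but does not prove it.
- **Everything else:** I never went near the blue key, and in the last side and wrist pictures nothing else looks moved. The arm ended 0.17 m above the table with no contact force, at about 14.5 s on the clock.

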